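Set the model railway turntable and lock it

ROBOT

A 6-joint arm with a two-finger parallel gripper is mounted at the origin on the work surface. World frame = base frame: x ahead of the robot, y to its left, z up, the work surface at z = 0. Lengths are in mm, angles in degrees, forces in N, time in s.
With the tool pointing down it reaches from about 375 to 900 mm from the base axis. Payload 3.1 kg.
Tool frame: the origin (TCP) lies between the finger pads; the fingertips stand 19 mm ahead of it and the grasp point (between the pads) is the TCP; z points along the fingers, y is the line along which they close (so a half turn about z gives the same grasp; the last joint's range is limited). The gripper opens to 85 mm and grips with 20 to 120 N. Pads are 22 mm wide; open, the fingers measure 114 mm over their backs; the gripper's body (76 mm by 85 mm) begins 54 mm behind the grasp point. The pads swing forward as they close: fully open they stand 13 mm farther back than shut.
Start: joints at [-85.571, 30.224, 82.088, -0, 67.689, -10.227], TCP at [158.162, -604.634, 250.31] pointing down, gripper open.
Joint ranges: [-176.69, 176.69], [-43.24, 126.21], [12.49, 139.97], [-82, 262], [0, 151.66], [-163.58, 163.58]. Speed limits (degrees/s): [159.86, 159.86, 180, 180, 180, 180].

INTERFACE

Orientations are given as [roll, pitch, yaw] about the fixed x, y, z axes, in that order (R = Rz(yaw) Ry(pitch) Rx(roll)).
In Python, from plant import robot gives the robot as it stands. The module is installed in compiled form; this text tells all that it offers.
- The arm moves only by the tool move_arm, never from a script. Its argument "steps" is a list of rows, each an object of numbers: "jaw": the finger opening in mm, from 0 to 85.4; "dx", "dy", "dz": the shift along the tool's x, y, z in mm; "rx", "ry", "rz": the turn, a rotation vector about the tool's x, y, z in rad. A call has 1 to 12 rows; each row is the pose to reach, as a shift and turn from the pose commanded when the call began, along the tool's axes at that moment; what a row does not reach only later rows make up. A row lasts 1/10 s, in which the tool goes at most 50 mm and 8.59 degrees, less where a joint would pass 70% of its speed; a pose out of reach is approached as far as the arm can. A call with a gripper value outside its range is refused whole. The fingers move at their own pace and stop on an object; "force" is the grip in N (left out, the last holds). Time passes only in rows, so rows that repeat a pose let the fingers close. It gives the time, the measured TCP pose, the force, the opening and the grip force at its end, in the units of the state.
- robot.state(): the state, without advancing time (a new reading comes with each control period).
- robot.capture(name): name is "scene" or "top" or "wrist"; returns a dict with "image" (400x640x3 uint8, blue, green, red), "fx", "fy", "cx", "cy" (pixels), "dist" ([k1, k2, p1, p2, k3] as OpenCV has them; the pictures are not rectified), "rvec" (rotation vector, rad) and "tvec" (3), from world to camera coordinates, as OpenCV has them. Camera axes: x right, y down, z forward; pixel columns grow to the right and rows downward; lengths in mm; the calibration is good to about 2 mm. A picture is of the moment at which its call begins. There is no depth.
- robot.hand_in(): hands the job in; it is judged then, once.
The state is a dict: "time": time; "q": joint angles; "joint_velocities": joint speeds; "tau": joint torques, N m; "eef_pos": TCP position; "ee_rot": TCP orientation; "ft_force": force on the tool from outside, world axes, zero at the start; "ft_torque": the same for the moment, N m; "grip_width": opening from 0.0 (shut) to 1.0 (fully open); "finger_force": force on a finger pad.
Only numpy, scipy, OpenCV 4.12 (cv2) and the standard library are available. Lean on these libraries where they do the work, as an engineer would, in place of code of your own. Each camera call takes 0.05 s, during which the arm holds its last target. There are 200 camera calls.

TASK

On the model railway, gently push the turntable's yellow pole round with one finger until the bridge's rails line up with the track that has the green lamp, nose end (the end away from the pole) towards the lamp. Once it is lined up, push the blue-knobbed locking lever fully over to its other side and leave both there. Only push: do not pick up or disturb the locomotive, house or van.

Things in the scene. Friction and masses are not known exactly. Their poses are not given: they have to be found in the camera images.
- turntable: fixed turntable pit: grey disc 270 mm across, 10 mm high; three stub tracks 56 mm wide, rail tops 22 mm above the table, run outward 140 to 260 mm from the axis at yaw -0.8, -0.2 and +0.8 rad in its frame; brown wagons up to 68 mm high are fixed on the outer two. Origin on the turning axis at table height; x points to its far side. Over 18 N on it or the bridge is too rough
- bridge (a joint): angle (rad) of the turntable bridge about the vertical axis at the pit centre, counter-clockwise from above positive; 0 when the bridge nose points along the turntable's x axis; stops at -1.3 and 1.3. The bridge turns with light friction (about 1 N at the pole) and stays where it is left
- bridge_hub (a point): point on the turning axis, in the middle of the bridge (a brown deck 246 mm long and 52 mm wide with two rails, white railings up to 37 mm above the table and, beside the deck near the middle, a small brick hut 56 mm high)
- bridge_nose (a point): point on the bridge's centreline 150 mm from the axis, 27 mm beyond the nose end of the deck: it lies right over a track lamp (in plan) when the bridge is lined up with that track
- push_pole (a point): point on the push pole 155 mm from the axis, across the axis from the nose. The pole is a level yellow bar, red at its end, 10 mm wide and 18 mm high (34 to 52 mm above the table), free from 120 to 188 mm from the axis along the bridge's centreline; nothing lies under it beyond the pit edge at 135 mm but the table
- lamp_green: round track lamp, fixed between the rails of one of the three stub tracks right at the pit edge, 150 mm from the turntable axis and exactly on the track's centreline: dark base with a bright green dome, 25 mm across, top 44 mm above its origin, which is 12 mm above the table
- lamp_red_a: round track lamp, fixed between the rails of one of the three stub tracks right at the pit edge, 150 mm from the turntable axis and exactly on the track's centreline: dark base with a red dome, 25 mm across, top 44 mm above its origin, which is 12 mm above the table
- lamp_red_b: round track lamp, fixed between the rails of one of the three stub tracks right at the pit edge, 150 mm from the turntable axis and exactly on the track's centreline: dark base with a red dome, 25 mm across, top 44 mm above its origin, which is 12 mm above the table
- lock_lever (a joint): angle (rad) of the locking lever, 0 at the start (leaning 0.5 rad to the -x side of its block) to 1.0 (fully over, leaning 0.5 rad to the +x side); stays where it is left, about 1 N moves it at the knob
- lock_lever_tip (a point): centre of the blue knob, a ball 26 mm across, at the end of the lever, 80 mm from the pivot; the lever is a steel rod 10 mm thick
- lock_lever_base: fixed grey block of the locking lever, 70 mm (x) by 50 mm (y) by 25 mm high, origin at the centre of its underside; its x axis is the direction in which the lever is to be pushed; the lever pivots about its y axis, 22 mm above the origin. It stands left or right of the turntable. Over 30 N on the lever is too rough
- locomotive: loose black tank locomotive with red wheels, 128 mm long, 47 mm wide, 61 mm high, standing on rails 22 mm high on a separate short siding left of the turntable; origin at the centre of its underside; leave alone
- station_house: loose model house with an orange roof, 90 mm long (y), 65 mm wide, 67 mm high, standing on the other side of the turntable from the lever; origin at the centre of its underside; leave alone
- yellow_van: loose yellow model van, 85 mm long (x), 36 mm wide, 46 mm high; origin at the centre of its underside; leave alone
There are look-alikes about, which are no part of the job. What is shaped like the lock_lever_base but purple or turquoise is not meant.

How it is judged (in metres and radians):
On the way, in this order (a step that is already met when the one before it is completed fails the run):
1. the bridge rests lined up with the green-lamp track, the lever not yet thrown (horizontal distance between bridge_nose and lamp_green below 0.0065 m and velocity of joint bridge between -0.05 and 0.05 rad/s and value of joint lock_lever below 0.3 rad), for 0.3 s.
2. the locking lever is over, the bridge still lined up (horizontal distance between bridge_nose and lamp_green below 0.0065 m and value of joint lock_lever above 0.8 rad), for 0.2 s.
At the end, for the whole second after the job is handed in: the point 150 mm out on the bridge's nose line is within 6.5 mm (about 2.5 degrees) of the green lamp's centre, the bridge is still, the lever is past 0.8 of its 1.0 rad, and the locomotive, house and van are within 15 mm of where they began (all of step 2 and velocity of joint bridge between -0.05 and 0.05 rad/s and distance of each of locomotive, station_house, yellow_van from where it was at the start of the episode below 0.015 m); the robot touches nothing.
It fails at once if the locomotive, house or van is lifted, or moved by more than 15 mm (distance of any of locomotive, station_house, yellow_van from where it was at the start of the episode above 0.015 m).
It fails at once if the turntable or its pole is gripped or pushed roughly, harder than 18 N (contact force between the fingers and turntable above 18 N).
It fails at once if the lever is gripped or pushed roughly, harder than 30 N (contact force between the fingers and lock_lever_base above 30 N).
It also fails if it takes over 61 s, if anything falls off the work surface, if the arm or the gripper's body presses on something with over 40 N, if the wrist force passes 120 N, or if a joint passes its speed limit or range.

## Working session

There is one attempt and no reset: what is moved stays moved. The work goes in short steps, Python scripts to look and compute and a tool call to move; the robot and the scene stay as the last step left them, time stands still between calls to the robot, and variables do not carry over. Pictures are saved under pics/ and viewed, at most 10 in all, crops included, and the job is handed in when it is done.

Besides the shell and the picture viewer there is one more tool, called as name(argument=value, ...), one argument or row to a line, values as JSON. move_arm: Moves the arm, as the interface text tells. Its arguments: {"type":"object","properties":{"steps":{"type":"array","items":{"type":"object","properties":{"jaw":{"type":"number"},"dx":{"type":"number"},"dy":{"type":"number"},"dz":{"type":"number"},"rx":{"type":"number"},"ry":{"type":"number"},"rz":{"type":"number"}}}},"force":{"type":"number"}},"required":["steps"]}

```bash
mkdir -p pics; cat > h.py <<'E'
import numpy as np, cv2
from plant import robot
def cap(n):
    c=robot.capture(n); c['K']=np.array([[c['fx'],0,c['cx']],[0,c['fy'],c['cy']],[0,0,1.]])
    c['R']=cv2.Rodrigues(np.array(c['rvec'],float))[0]; c['t']=np.array(c['tvec'],float).ravel(); c['d']=np.array(c['dist'],float); return c
def ray(c,uv):
    p=cv2.undistortPoints(np.array([[uv]],float),c['K'],c['d'])[0,0]
    return -c['R'].T@c['t'], c['R'].T@np.array([p[0],p[1],1])
def onz(c,uv,z):
    o,d=ray(c,uv); return o+d*(z-o[2])/d[2]
def proj(c,P):
    return cv2.projectPoints(np.array(P,float).reshape(-1,3),np.array(c['rvec'],float),c['t'],c['K'],c['d'])[0].reshape(-1,2)
def tri(a,ua,b,ub):
    o1,d1=ray(a,ua);o2,d2=ray(b,ub)
    s=np.linalg.lstsq(np.c_[d1,-d2],o2-o1,rcond=None)[0]
    p,q=o1+s[0]*d1,o2+s[1]*d2; return (p+q)/2,np.linalg.norm(p-q)
E
python3 - <<'E'
from h import *
for n in('scene','top'):
    c=cap(n); cv2.imwrite(f'pics/{n}0.png',c['image']); print(n,-c['R'].T@c['t'])
s=robot.state(); print(s['time'],s['eef_pos'],s['ee_rot'])
E
```

```text
scene [1103.84168656  -25.01966684  736.55437211]
top [ 339.58729179  -10.06410035 1245.97485891]
0.1 [ 158.12608256 -604.02298783  249.41381788] [-1.79886382e+02 -2.09555862e-02  1.46579507e+01]
```

View pics/top0.png

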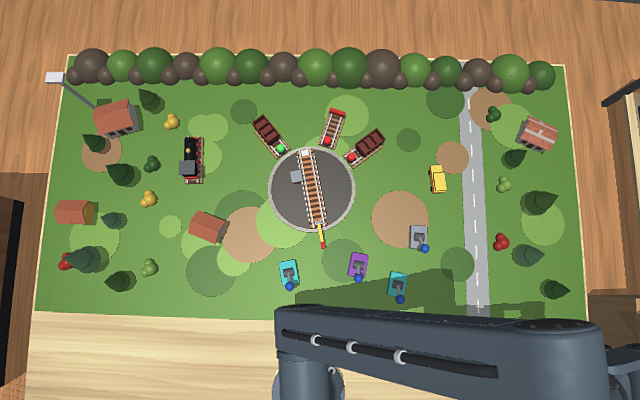

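View pics/scene0.png

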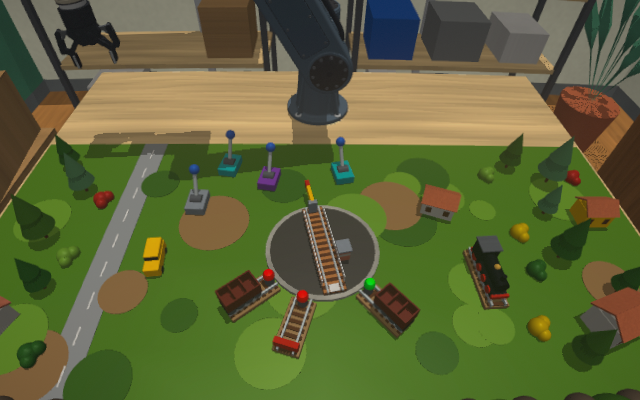

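Candidates for the lever in top view are grey (418,237) with knob (424,248), turquoise (289,272), purple (358,265) and turquoise (398,286). The grey one matches the description. The lamps are green at (281,148) and red at (327,143) and (351,157), and the pole tip is at (322,243).

```bash
cat > meas.py <<'E'
from h import *
def blob(c,lo,hi,box,amin=4):
    h=cv2.cvtColor(c['image'],cv2.COLOR_BGR2HSV); m=cv2.inRange(h,lo,hi)
    x0,y0,x1,y1=box; k=np.zeros_like(m);k[y0:y1,x0:x1]=m[y0:y1,x0:x1]
    n,l,s,ce=cv2.connectedComponentsWithStats(k)
    return [(tuple(ce[i].round(1)),int(s[i,4]),s[i,:4].tolist()) for i in range(1,n) if s[i,4]>=amin]
G=((50,180,120),(70,255,255));RD=((0,200,130),(5,255,255));B=((108,150,60),(122,255,255));Y=((20,170,120),(31,255,255))
E
python3 - <<'E'
from meas import *
T=cap('top');S=cap('scene')
for nm,c,bx in(('top',T,(250,90,450,310)),('scene',S,(150,100,420,360))):
    for k,v in dict(G=G,R=RD,B=B,Y=Y).items(): print(nm,k,blob(c,*v,bx))
big=cv2.resize(T['image'][110:270,240:460],None,fx=3.6,fy=3.6,interpolation=cv2.INTER_CUBIC)
cv2.imwrite('pics/c1.png',big)
E
```

```text
top G []
top R [((np.float64(324.3), np.float64(140.0)), 7, [324, 137, 2, 7]), ((np.float64(329.1), np.float64(141.6)), 8, [327, 139, 4, 5]), ((np.float64(347.8), np.float64(157.0)), 6, [347, 155, 2, 5]), ((np.float64(351.5), np.float64(159.8)), 4, [350, 159, 4, 2])]
top B [((np.float64(424.3), np.float64(247.9)), 59, [420, 244, 9, 9]), ((np.float64(357.8), np.float64(277.8)), 61, [354, 274, 9, 9]), ((np.float64(289.1), np.float64(285.8)), 59, [285, 282, 9, 9]), ((np.float64(399.7), np.float64(299.1)), 62, [396, 295, 9, 9])]
top Y []
scene G [((np.float64(370.0), np.float64(282.7)), 94, [365, 278, 11, 11])]
scene R [((np.float64(306.6), np.float64(182.5)), 13, [305, 181, 4, 4]), ((np.float64(268.1), np.float64(273.7)), 82, [263, 269, 11, 10]), ((np.float64(302.2), np.float64(295.0)), 90, [297, 290, 11, 11]), ((np.float64(285.8), np.float64(342.2)), 157, [273, 336, 26, 13])]
scene B [((np.float64(340.1), np.float64(140.5)), 36, [337, 138, 7, 6]), ((np.float64(270.1), np.float64(146.0)), 46, [266, 143, 9, 7]), ((np.float64(193.7), np.float64(168.5)), 61, [190, 165, 9, 8])]
scene Y [((np.float64(309.7), np.float64(192.5)), 63, [306, 185, 8, 15]), ((np.float64(155.2), np.float64(252.0)), 341, [150, 237, 14, 35])]
```

View pics/c1.png

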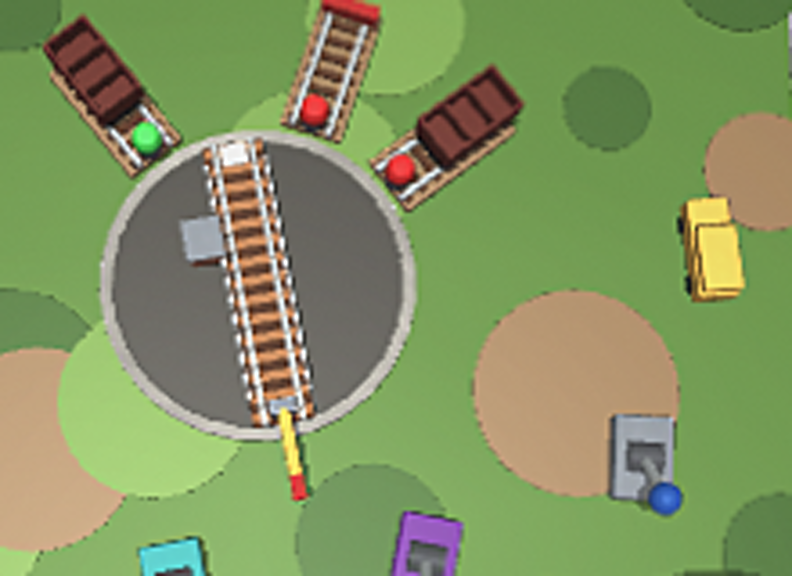

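The crop shows the green lamp at top-view (281,148), the reds at (327,140) and (351,157), the pole from (320,224) to (323,246), and the grey block at (418,237) with its blue knob at (424,248).

```bash
python3 - <<'E'
from meas import *
T=cap('top');S=cap('scene')
u=lambda x,y:((x+.5)/3.6-.5+240,(y+.5)/3.6-.5+110)
L={'g':(u(147,137),(370,282.7)),'rm':(u(315,110),(302.2,295)),'rr':(u(400,169),(268.1,273.7))}
P=[]
for k,(a,b) in L.items():
    p,e=tri(T,a,S,b); P.append(p); print(k,p.round(1),round(e,2))
P=np.array(P); zm=P[:,2].mean()
yaw=np.array([.8,-.2,-.8]); M=150*np.c_[np.cos(yaw),np.sin(yaw)]
def fit(Q):
    mc,qc=M.mean(0),Q.mean(0); H=(M-mc).T@(Q-qc); th=np.arctan2(H[0,1]-H[1,0],H[0,0]+H[1,1])
    R=np.array([[np.cos(th),-np.sin(th)],[np.sin(th),np.cos(th)]]); t=qc-R@mc
    return t,th,np.linalg.norm(M@R.T+t-Q,axis=1)
Qs=[P[:,:2],np.array([onz(T,L[k][0],zm)[:2] for k in L])]
for Q in Qs:print(fit(Q))
t,th,_=fit(Qs[0])
for nm,uv in dict(base=u(287,412),tip=u(300,498)).items():
    p=onz(T,uv,52); d=p[:2]-t; print(nm,p.round(1),np.linalg.norm(d).round(1),'angle of nose rel tt',round(np.arctan2(-d[1],-d[0])-th,3))
n=onz(T,u(235,142),22); d=n[:2]-t; print('nose',n.round(1),np.linalg.norm(d),np.arctan2(d[1],d[0])-th)
p,e=tri(T,(424.3,247.9),S,(193.7,168.5)); print('knob',p.round(1),e)
for q in [(616,414),(674,417),(671,500),(612,497)]: print('block',onz(T,u(*q),25).round(1))
for nm,uv in {'van':u(713,250),'house':(208,227),'turqL':(289.1,285.8),'purpknob':(357.8,277.8),'turqR':(399.7,299.1)}.items(): print(nm,onz(T,uv,40 if nm in('van','house') else 92).round(0))
E
```

```text
g [709.6  99.5  43.3] 3.57
rm [736.6 -42.1  42. ] 2.71
rr [ 686.4 -114.9   42.1] 1.56
(array([593.94158105,   3.5144021 ]), np.float64(-0.10832699491865164), array([0.27980987, 0.30488909, 0.23767161]))
(array([593.89880049,   2.36178285]), np.float64(-0.10928757883452274), array([0.18739471, 0.38656982, 0.4501159 ]))
base [478.2 -24.5  52. ] 119.1 angle of nose rel tt 0.346
tip [409.3 -36.3  52. ] 188.9 angle of nose rel tt 0.32
nose [713.  24.  22.] 120.81355089559034 0.27906099186510025
knob [ 412.3 -319.1   91.3] 1.0719289789176019
block [ 485.2 -298.    25. ]
block [ 483.6 -346.7   25. ]
block [ 414.8 -342.6   25. ]
block [ 416.5 -293.6   25. ]
van [ 623. -379.   40.]
house [464. 303.  40.]
turqL [301.  56.  92.]
purpknob [ 327. -133.   92.]
turqR [ 271. -249.   92.]
```

```bash
cat > go.py <<'E'
from h import *
import sys
from scipy.spatial.transform import Rotation as Ro
def rel(p,yaw):
    s=robot.state(); R=Ro.from_euler('xyz',s['ee_rot'],degrees=True)
    d=R.inv().apply(np.array(p)-s['eef_pos']); r=(R.inv()*Ro.from_euler('xyz',[180,0,yaw],degrees=True)).as_rotvec()
    return d.round(1),r.round(3)
if __name__=='__main__':
    s=robot.state(); print(s['time'],np.round(s['eef_pos'],1),np.round(s['ee_rot'],1))
    for a in sys.argv[1:]:
        *p,y=map(float,a.split(',')); print(a,*rel(p,y))
E
python3 go.py 350,-380,200,11 425,9,150,11
```

```text
0.3 [ 158.2 -604.4  250. ] [-180.    -0.    14.7]
350,-380,200,11 [ 242.4 -168.5   50.1] [-0.001 -0.     0.064]
425,9,150,11 [ 413.4 -525.9  100.4] [-0.001 -0.     0.064]
```

move_arm(
  steps=[
    {"jaw": 0, "dx": 40, "dy": -28, "dz": 8},
    {"jaw": 0, "dx": 80, "dy": -56, "dz": 16, "rz": 0.03},
    {"jaw": 0, "dx": 120, "dy": -84, "dz": 25, "rz": 0.06},
    {"jaw": 0, "dx": 160, "dy": -112, "dz": 33, "rz": 0.064},
    {"jaw": 0, "dx": 200, "dy": -140, "dz": 42, "rz": 0.064},
    {"jaw": 0, "dx": 242, "dy": -168, "dz": 50, "rz": 0.064},
    {"jaw": 0, "dx": 263, "dy": -210, "dz": 55, "rz": 0.064},
    {"jaw": 0, "dx": 284, "dy": -252, "dz": 60, "rz": 0.064},
    {"jaw": 0, "dx": 305, "dy": -294, "dz": 65, "rz": 0.064},
    {"jaw": 0, "dx": 326, "dy": -336, "dz": 70, "rz": 0.064},
    {"jaw": 0, "dx": 348, "dy": -378, "dz": 75, "rz": 0.064},
    {"jaw": 0, "dx": 348, "dy": -378, "dz": 75, "rz": 0.064},
  ],
)

```text
schema error: expected keys jaw, dx, dy, dz, rx, ry, rz
```

```bash
python3 go.py 425,12,150,11 425,12,90,11
```

```text
0.3 [ 158.2 -604.4  250. ] [-180.    -0.    14.7]
425,12,150,11 [ 414.1 -528.8  100.4] [-0.001 -0.     0.064]
425,12,90,11 [ 414.1 -528.7  160.4] [-0.001 -0.     0.064]
```

All keys are needed in each row.

move_arm(
  steps=[
    {"jaw": 0, "dx": 40, "dy": -28, "dz": 8, "rx": 0, "ry": 0, "rz": 0},
    {"jaw": 0, "dx": 80, "dy": -56, "dz": 16, "rx": 0, "ry": 0, "rz": 0.03},
    {"jaw": 0, "dx": 120, "dy": -84, "dz": 25, "rx": 0, "ry": 0, "rz": 0.06},
    {"jaw": 0, "dx": 160, "dy": -112, "dz": 33, "rx": 0, "ry": 0, "rz": 0.064},
    {"jaw": 0, "dx": 200, "dy": -140, "dz": 42, "rx": 0, "ry": 0, "rz": 0.064},
    {"jaw": 0, "dx": 242, "dy": -168, "dz": 50, "rx": 0, "ry": 0, "rz": 0.064},
    {"jaw": 0, "dx": 263, "dy": -210, "dz": 55, "rx": 0, "ry": 0, "rz": 0.064},
    {"jaw": 0, "dx": 284, "dy": -252, "dz": 60, "rx": 0, "ry": 0, "rz": 0.064},
    {"jaw": 0, "dx": 305, "dy": -294, "dz": 65, "rx": 0, "ry": 0, "rz": 0.064},
    {"jaw": 0, "dx": 326, "dy": -336, "dz": 70, "rx": 0, "ry": 0, "rz": 0.064},
    {"jaw": 0, "dx": 348, "dy": -378, "dz": 75, "rx": 0, "ry": 0, "rz": 0.064},
    {"jaw": 0, "dx": 348, "dy": -378, "dz": 75, "rx": 0, "ry": 0, "rz": 0.064},
  ],
)

```text
time: 1.5
eef_pos: [397.8, -144.9, 174.8]
ee_rot: [-179.7, 0.2, 11.4]
ft_force: [0.4, 0.3, -0.7]
grip_width: -0.003
finger_force: 0.0
```

```bash
python3 go.py 425,12,150,11 425,12,90,11
```

```text
1.5 [ 397.8 -144.9  174.8] [-179.7    0.2   11.4]
425,12,150,11 [  57.7 -148.3   25.3] [-0.005  0.003  0.007]
425,12,90,11 [  57.9 -148.    85.3] [-0.005  0.003  0.007]
```

move_arm(
  steps=[
    {"jaw": 0, "dx": 18, "dy": -40, "dz": 5, "rx": 0, "ry": 0, "rz": 0},
    {"jaw": 0, "dx": 36, "dy": -80, "dz": 10, "rx": 0, "ry": 0, "rz": 0},
    {"jaw": 0, "dx": 50, "dy": -120, "dz": 20, "rx": 0, "ry": 0, "rz": 0},
    {"jaw": 0, "dx": 58, "dy": -148, "dz": 30, "rx": 0, "ry": 0, "rz": 0},
    {"jaw": 0, "dx": 58, "dy": -148, "dz": 60, "rx": 0, "ry": 0, "rz": 0},
    {"jaw": 0, "dx": 58, "dy": -148, "dz": 85, "rx": 0, "ry": 0, "rz": 0},
    {"jaw": 0, "dx": 58, "dy": -148, "dz": 85, "rx": 0, "ry": 0, "rz": 0},
    {"jaw": 0, "dx": 58, "dy": -148, "dz": 85, "rx": 0, "ry": 0, "rz": 0},
  ],
)

```text
time: 2.3
eef_pos: [428.3, 4.9, 90.4]
ee_rot: [-180.0, 0.0, 11.0]
ft_force: [-0.6, 0.6, 0.5]
grip_width: 0.0
finger_force: 0.0
```

```bash
python3 - <<'E'
from h import *
a=cap('wrist')['image'];b=cap('scene')['image'];t=cap('top')['image']
f=lambda i:cv2.resize(i[130:310,200:420],(395,323),interpolation=cv2.INTER_CUBIC)
im=np.vstack([np.hstack([f(b),cv2.resize(t[120:300,220:440],(395,323))]),np.hstack([cv2.resize(a,(395,247)),np.zeros((247,395,3),np.uint8)])])
cv2.imwrite('pics/c2.png',im)
E
```

```text
(no output)
```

View pics/c2.png

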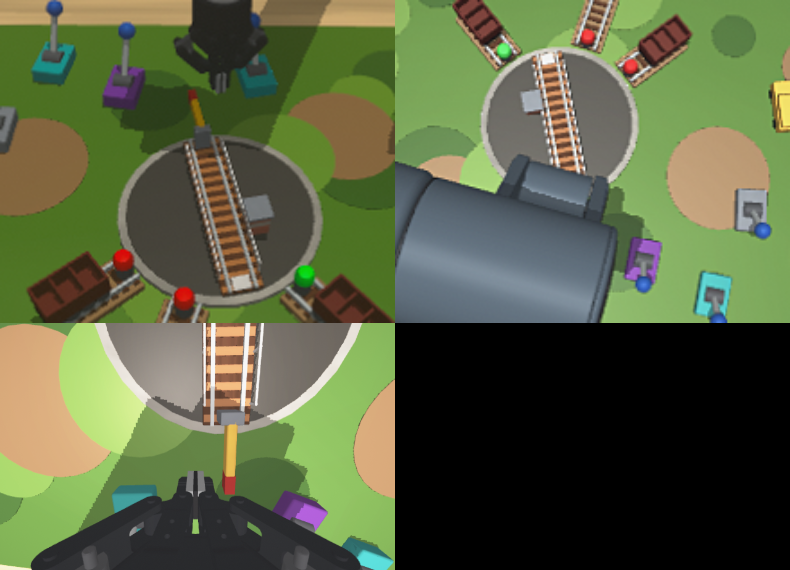

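```bash
python3 go.py 425,12,36,11 
```

```text
2.45 [428.9   4.8  91.4] [ 1.799e+02 -1.000e-01  1.090e+01]
425,12,36,11 [-2.5 -7.9 55.4] [ 0.001 -0.002 -0.001]
```

The fingers (wrist view (195,485)) stand left (+y) of the yellow pole at (230,460), clear by about 20 mm. I'll descend and push.

move_arm(
  steps=[
    {"jaw": 0, "dx": 0, "dy": 0, "dz": 25, "rx": 0, "ry": 0, "rz": 0},
    {"jaw": 0, "dx": 0, "dy": 0, "dz": 45, "rx": 0, "ry": 0, "rz": 0},
    {"jaw": 0, "dx": 0, "dy": 0, "dz": 55, "rx": 0, "ry": 0, "rz": 0},
    {"jaw": 0, "dx": 0, "dy": 0, "dz": 55, "rx": 0, "ry": 0, "rz": 0},
    {"jaw": 0, "dx": 0, "dy": 0, "dz": 55, "rx": 0, "ry": 0, "rz": 0},
  ],
)

```text
time: 2.95
eef_pos: [428.3, 5.3, 35.9]
ee_rot: [180.0, -0.0, 11.0]
ft_force: [0.5, -0.1, 0.3]
grip_width: -0.004
finger_force: 0.0
```

```bash
cat > arc.py <<'E'
from go import *
def arc(psi,off,r=163,z=36,C=(594,2)):
    c,s=np.cos(psi),np.sin(psi)
    return rel([C[0]-r*c-off*s,C[1]-r*s+off*c,z],np.degrees(psi))
if __name__=='__main__':
    s=robot.state(); print(s['time'],np.round(s['eef_pos'],1),np.round(s['ee_rot'],1),np.round(s['ft_force'],1))
    for a in sys.argv[1:]:
        p,o=map(float,a.split(',')); print(a,*arc(p,o))
E
python3 arc.py .195,38 .195,20 .25,18 .3,18 .35,18 .4,18 .45,18 .5,18 .55,18
```

```text
2.95 [428.3   5.3  35.9] [180.  -0.  11.] [ 0.5 -0.1  0.3]
.195,38 [-1.1 -2.7 -0.1] [ 0.    -0.001 -0.003]
.195,20 [-1.  15.3 -0.1] [ 0.    -0.001 -0.003]
.25,18 [-1.7 26.3 -0.1] [ 0.    -0.001 -0.058]
.3,18 [-1.9 34.5 -0.1] [ 0.    -0.001 -0.108]
.35,18 [-1.7 42.7 -0.1] [ 0.    -0.001 -0.158]
.4,18 [-1.1 50.9 -0.1] [ 0.    -0.001 -0.208]
.45,18 [-0.1 59.  -0.1] [ 0.    -0.001 -0.258]
.5,18 [ 1.3 67.1 -0.1] [ 0.001 -0.001 -0.308]
.55,18 [ 3.1 75.1 -0.1] [ 0.001 -0.001 -0.358]
```

move_arm(
  steps=[
    {"jaw": 0, "dx": -1, "dy": 8, "dz": 0, "rx": 0, "ry": 0, "rz": 0},
    {"jaw": 0, "dx": -1, "dy": 14, "dz": 0, "rx": 0, "ry": 0, "rz": 0},
    {"jaw": 0, "dx": -1, "dy": 18, "dz": 0, "rx": 0, "ry": 0, "rz": -0.02},
    {"jaw": 0, "dx": -2, "dy": 22, "dz": 0, "rx": 0, "ry": 0, "rz": -0.04},
    {"jaw": 0, "dx": -2, "dy": 26, "dz": 0, "rx": 0, "ry": 0, "rz": -0.06},
    {"jaw": 0, "dx": -2, "dy": 30, "dz": 0, "rx": 0, "ry": 0, "rz": -0.08},
    {"jaw": 0, "dx": -2, "dy": 34, "dz": 0, "rx": 0, "ry": 0, "rz": -0.108},
    {"jaw": 0, "dx": -2, "dy": 38, "dz": 0, "rx": 0, "ry": 0, "rz": -0.13},
    {"jaw": 0, "dx": -2, "dy": 43, "dz": 0, "rx": 0, "ry": 0, "rz": -0.158},
    {"jaw": 0, "dx": -1, "dy": 47, "dz": 0, "rx": 0, "ry": 0, "rz": -0.18},
    {"jaw": 0, "dx": -1, "dy": 51, "dz": 0, "rx": 0, "ry": 0, "rz": -0.208},
    {"jaw": 0, "dx": -1, "dy": 51, "dz": 0, "rx": 0, "ry": 0, "rz": -0.208},
  ],
)

```text
time: 4.15
eef_pos: [436.9, -45.3, 35.2]
ee_rot: [180.0, -0.0, 22.9]
ft_force: [-0.2, 0.1, 0.6]
grip_width: 0.001
finger_force: 0.0
```

```bash
python3 arc.py .45,18 .5,18 .55,18 .6,18 .65,18 .69,18; python3 - <<'E'
from h import *
a=cap('wrist')['image'];b=cap('scene')['image'];t=cap('top')['image']
f=lambda i:cv2.resize(i[160:320,230:400],(400,376),interpolation=cv2.INTER_CUBIC)
im=np.hstack([f(b),cv2.resize(t[120:270,230:390],(400,376),interpolation=cv2.INTER_CUBIC)])
cv2.imwrite('pics/c3.png',im)
E
```

```text
4.15 [436.9 -45.3  35.2] [180.   -0.   22.9] [-0.2  0.1  0.6]
.45,18 [-0.6  7.8 -0.8] [ 0.   -0.   -0.05]
.5,18 [-0.9 16.  -0.8] [ 0.  -0.  -0.1]
.55,18 [-0.7 24.2 -0.8] [ 0.   -0.   -0.15]
.6,18 [-0.2 32.3 -0.8] [ 0.  -0.  -0.2]
.65,18 [ 0.7 40.5 -0.8] [ 0.   -0.   -0.25]
.69,18 [ 1.8 47.  -0.8] [ 0.   -0.   -0.29]
```

View pics/c3.png

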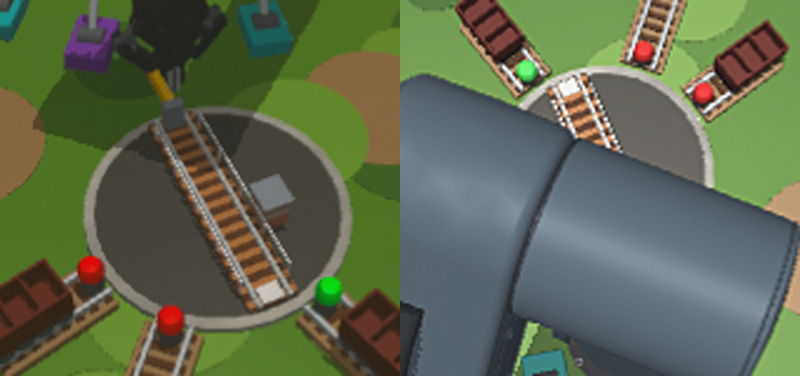

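The bridge has turned: the white nose plate is now at about (344,284) in scene. Next I'll measure its angle against the lamp automatically.

```bash
cat > ang.py <<'E'
from meas import *
C=np.array([594,2.5])
def plate(c,box):
    h=cv2.cvtColor(c['image'],cv2.COLOR_BGR2HSV); m=cv2.inRange(h,(0,0,150),(179,50,255))
    m=cv2.morphologyEx(m,cv2.MORPH_OPEN,np.ones((4,4),np.uint8)); x0,y0,x1,y1=box
    k=np.zeros_like(m);k[y0:y1,x0:x1]=m[y0:y1,x0:x1]
    n,l,s,ce=cv2.connectedComponentsWithStats(k)
    return [(ce[i],int(s[i,4])) for i in range(1,n)]
if __name__=='__main__':
    for nm,bx,lamp in(('scene',(315,250,390,305),(370,282.7)),('top',(260,135,325,185),(280.7,147.8))):
        c=cap(nm); L=onz(c,lamp,42.5)[:2]-C; print(nm,'lamp',np.arctan2(L[1],L[0]).round(3))
        for ce,a in plate(c,bx):
            p=onz(c,ce,20)[:2]-C; print(ce.round(1),a,'r',np.linalg.norm(p).round(1),'ang',np.arctan2(p[1],p[0]).round(3))
E
python3 ang.py
```

```text
scene lamp 0.709
[345.1 284.9] 58 r 117.9 ang 0.423
top lamp 0.687
[297.9 155.5] 38 r 107.5 ang 0.409
```

move_arm(
  steps=[
    {"jaw": 0, "dx": 0, "dy": 4, "dz": -1, "rx": 0, "ry": 0, "rz": -0.025},
    {"jaw": 0, "dx": -0.5, "dy": 8, "dz": -1, "rx": 0, "ry": 0, "rz": -0.05},
    {"jaw": 0, "dx": -1, "dy": 12, "dz": -1, "rx": 0, "ry": 0, "rz": -0.075},
    {"jaw": 0, "dx": -1, "dy": 16, "dz": -1, "rx": 0, "ry": 0, "rz": -0.1},
    {"jaw": 0, "dx": -1, "dy": 20, "dz": -1, "rx": 0, "ry": 0, "rz": -0.125},
    {"jaw": 0, "dx": -0.5, "dy": 24, "dz": -1, "rx": 0, "ry": 0, "rz": -0.15},
    {"jaw": 0, "dx": -0.5, "dy": 28, "dz": -1, "rx": 0, "ry": 0, "rz": -0.175},
    {"jaw": 0, "dx": 0, "dy": 31, "dz": -1, "rx": 0, "ry": 0, "rz": -0.19},
    {"jaw": 0, "dx": 0, "dy": 34, "dz": -1, "rx": 0, "ry": 0, "rz": -0.21},
    {"jaw": 0, "dx": 0, "dy": 36, "dz": -1, "rx": 0, "ry": 0, "rz": -0.22},
    {"jaw": 0, "dx": 0, "dy": 36, "dz": -1, "rx": 0, "ry": 0, "rz": -0.22},
  ],
)

```text
time: 5.5
eef_pos: [451.0, -78.2, 36.3]
ee_rot: [180.0, -0.0, 35.5]
ft_force: [0.1, -0.3, -0.7]
grip_width: 0.002
finger_force: 0.0
```

```bash
python3 ang.py; python3 arc.py .65,18 .67,18 .69,18
```

```text
scene lamp 0.709
[354.3 280.3] 56 r 118.6 ang 0.623
top lamp 0.687
5.6 [450.8 -78.1  36.3] [180.   -0.   35.5] [0.9 0.5 0.3]
.65,18 [-0.4  4.9  0.3] [ 0.   -0.   -0.03]
.67,18 [-0.7  8.2  0.3] [ 0.   -0.   -0.05]
.69,18 [-0.8 11.4  0.3] [ 0.   -0.   -0.07]
```

move_arm(
  steps=[
    {"jaw": 0, "dx": 0, "dy": 3, "dz": 0, "rx": 0, "ry": 0, "rz": -0.02},
    {"jaw": 0, "dx": -0.5, "dy": 6, "dz": 0, "rx": 0, "ry": 0, "rz": -0.04},
    {"jaw": 0, "dx": -0.5, "dy": 8, "dz": 0, "rx": 0, "ry": 0, "rz": -0.055},
    {"jaw": 0, "dx": -0.5, "dy": 9, "dz": 0, "rx": 0, "ry": 0, "rz": -0.06},
    {"jaw": 0, "dx": -0.5, "dy": 9, "dz": 0, "rx": 0, "ry": 0, "rz": -0.06},
  ],
)

```text
time: 6.1
eef_pos: [455.7, -85.8, 36.3]
ee_rot: [180.0, -0.0, 38.9]
ft_force: [-0.2, 0.9, -1.3]
grip_width: -0.002
finger_force: 0.1
```

```bash
python3 ang.py; python3 - <<'E'
from h import *
b=cap('scene');t=cap('top');w=cap('wrist')
im=np.hstack([cv2.resize(b['image'][190:330,260:430],(486,400),interpolation=cv2.INTER_CUBIC),cv2.resize(t['image'][130:200,255:310],(314,400),interpolation=cv2.INTER_CUBIC)])
im=np.vstack([im,cv2.resize(w['image'][0:125,120:620],(800,200))])
cv2.imwrite('pics/c4.png',im)
E
```

```text
scene lamp 0.709
[356.2 278.4] 59 r 117.6 ang 0.677
[338.5 296.5] 16 r 138.8 ang 0.239
top lamp 0.687
```

View pics/c4.png

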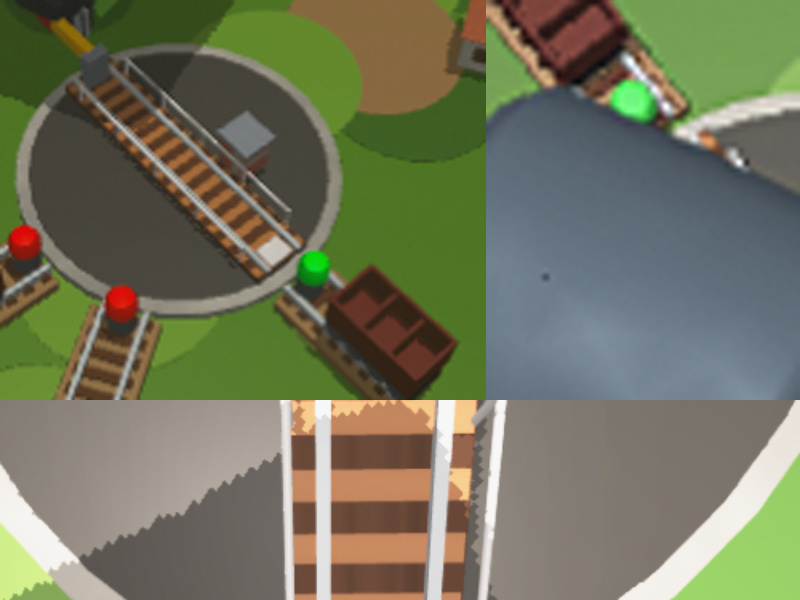

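Nearly lined up; the scene view puts it about 0.03 rad short. I'll nudge it, then back off to measure unobstructed.

move_arm(
  steps=[
    {"jaw": 0, "dx": 0, "dy": 1.5, "dz": 0, "rx": 0, "ry": 0, "rz": -0.01},
    {"jaw": 0, "dx": 0, "dy": 3, "dz": 0, "rx": 0, "ry": 0, "rz": -0.02},
    {"jaw": 0, "dx": 0, "dy": 3.5, "dz": 0, "rx": 0, "ry": 0, "rz": -0.022},
    {"jaw": 0, "dx": 0, "dy": 3.5, "dz": 0, "rx": 0, "ry": 0, "rz": -0.022},
    {"jaw": 0, "dx": 0, "dy": -5, "dz": 0, "rx": 0, "ry": 0, "rz": -0.022},
    {"jaw": 0, "dx": 0, "dy": -20, "dz": 0, "rx": 0, "ry": 0, "rz": -0.022},
    {"jaw": 0, "dx": -20, "dy": -20, "dz": -40, "rx": 0, "ry": 0, "rz": -0.022},
    {"jaw": 0, "dx": -20, "dy": -20, "dz": -85, "rx": 0, "ry": 0, "rz": -0.022},
    {"jaw": 0, "dx": -20, "dy": -20, "dz": -120, "rx": 0, "ry": 0, "rz": -0.022},
    {"jaw": 0, "dx": -20, "dy": -20, "dz": -120, "rx": 0, "ry": 0, "rz": -0.022},
  ],
)

```text
time: 7.35
eef_pos: [428.6, -82.5, 159.7]
ee_rot: [179.6, -0.2, 40.3]
ft_force: [0.4, -0.9, -0.1]
grip_width: -0.003
finger_force: 0.0
```

```bash
python3 ang.py; python3 go.py 365,-320,190,5
```

```text
scene lamp 0.709
[357.  278.3] 59 r 118.4 ang 0.691
top lamp 0.687
[289.4 160.6] 33 r 106.6 ang 0.695
[294.6 181.8] 58 r 52.8 ang 1.275
7.45 [426.8 -81.8 156.8] [179.9  -0.   40.2]
365,-320,190,5 [-201.1  141.9  -33.1] [ 0.001 -0.001  0.615]
```

```bash
python3 go.py 365,-321,190,-3.5
```

```text
7.45 [426.8 -81.8 156.8] [179.9  -0.   40.2]
365,-321,190,-3.5 [-201.7  142.7  -33.1] [ 0.001 -0.001  0.764]
```

move_arm(
  steps=[
    {"jaw": 0, "dx": -8, "dy": 10, "dz": -20, "rx": 0, "ry": 0, "rz": 0.1},
    {"jaw": 0, "dx": -34, "dy": 30, "dz": -33, "rx": 0, "ry": 0, "rz": 0.2},
    {"jaw": 0, "dx": -65, "dy": 52, "dz": -33, "rx": 0, "ry": 0, "rz": 0.3},
    {"jaw": 0, "dx": -100, "dy": 75, "dz": -33, "rx": 0, "ry": 0, "rz": 0.4},
    {"jaw": 0, "dx": -135, "dy": 98, "dz": -33, "rx": 0, "ry": 0, "rz": 0.5},
    {"jaw": 0, "dx": -170, "dy": 120, "dz": -33, "rx": 0, "ry": 0, "rz": 0.6},
    {"jaw": 0, "dx": -202, "dy": 143, "dz": -33, "rx": 0, "ry": 0, "rz": 0.7},
    {"jaw": 0, "dx": -202, "dy": 143, "dz": -33, "rx": 0, "ry": 0, "rz": 0.764},
    {"jaw": 0, "dx": -202, "dy": 143, "dz": -33, "rx": 0, "ry": 0, "rz": 0.764},
    {"jaw": 0, "dx": -202, "dy": 143, "dz": -33, "rx": 0, "ry": 0, "rz": 0.764},
  ],
)

```text
time: 8.45
eef_pos: [364.6, -320.5, 187.7]
ee_rot: [-179.8, 0.2, -3.5]
ft_force: [-0.2, 0.5, -0.4]
grip_width: 0.002
finger_force: 0.0
```

```bash
python3 ang.py; python3 go.py 365,-321,95,-3.5;python3 - <<'E'
from h import *
b=cap('scene');t=cap('top')
im=np.hstack([cv2.resize(b['image'][150:310,170:400],(403,280),interpolation=cv2.INTER_CUBIC),np.zeros((280,397,3),np.uint8)])
im=np.vstack([np.hstack([cv2.resize(t['image'][130:255,255:405],(504,420),interpolation=cv2.INTER_CUBIC),cv2.resize(b['image'][130:310,170:297],(296,420),interpolation=cv2.INTER_CUBIC)])])
cv2.imwrite('pics/c5.png',im)
E
```

```text
scene lamp 0.709
[357.  278.3] 59 r 118.4 ang 0.691
top lamp 0.687
[289.4 160.6] 33 r 106.6 ang 0.695
[294.6 181.8] 58 r 52.8 ang 1.275
8.55 [ 365.2 -320.6  188.4] [-1.799e+02  1.000e-01 -3.400e+00]
365,-321,95,-3.5 [ 0.   0.6 93.4] [-0.002  0.002  0.001]
```

View pics/c5.png

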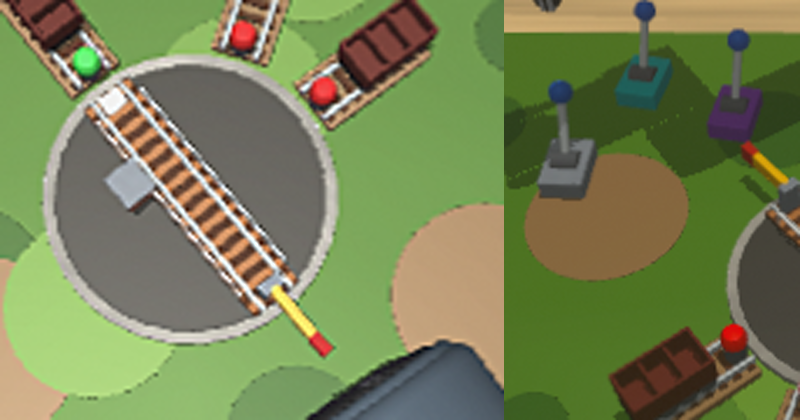

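The bridge points at the green lamp in top view: plate (288.5,160), pole base (337,216.5), tip (351.6,234). I'll check the line-up with the full centreline.

```bash
python3 - <<'E'
from meas import *
T=cap('top');u=lambda x,y:((x+.5)/3.36-.5+255,(y+.5)/3.36-.5+130)
tip=onz(T,u(325,350),48)[:2];base=onz(T,u(277,291),52)[:2];pl=onz(T,u(113,101),20)[:2];g=onz(T,u(86,61),42.5)[:2]
Q=np.array([g,onz(T,u(244,37),42.5)[:2],onz(T,u(323,91),42.5)[:2]])
A=np.c_[2*Q,np.ones(3)];s=np.linalg.solve(A,(Q**2).sum(1));C=s[:2];print('C',C,np.sqrt(s[2]+C@C))
C=np.array([594,2.4])
for n,p in dict(tip=tip,base=base,plate=pl,lamp=g).items():
    d=(p-C)*(1 if n in('plate','lamp') else -1);print(n,p.round(1),np.linalg.norm(d).round(1),np.arctan2(d[1],d[0]).round(4))
d=pl-tip;print('line',np.arctan2(d[1],d[0]), 'lamp perp',np.cross(d/np.linalg.norm(d),g-pl))
E
```

```text
C [588.88846764   3.18374864] 153.44281173130597
tip [ 452.2 -118.3] 186.2 0.705
base [502.3 -75.8] 120.5 0.7063
plate [678.6  74.3] 111.0 0.7049
lamp [709.2  98.4] 150.0 0.6949
line 0.7049563195729578 lamp perp -1.5041458853582093<stdin>:9: DeprecationWarning: Arrays of 2-dimensional vectors are deprecated. Use arrays of 3-dimensional vectors instead. (deprecated in NumPy 2.0)
```

The top view gives 1.5 mm over and the scene view under 3 mm short, both within tolerance. Now the lever.

move_arm(
  steps=[
    {"jaw": 0, "dx": 0, "dy": 0, "dz": 40, "rx": 0, "ry": 0, "rz": 0},
    {"jaw": 0, "dx": 0, "dy": 0, "dz": 75, "rx": 0, "ry": 0, "rz": 0},
    {"jaw": 0, "dx": 0, "dy": 0, "dz": 93, "rx": 0, "ry": 0, "rz": 0},
    {"jaw": 0, "dx": 5, "dy": 0, "dz": 93, "rx": 0, "ry": 0, "rz": 0},
    {"jaw": 0, "dx": 12, "dy": 0, "dz": 93, "rx": 0, "ry": 0, "rz": 0},
    {"jaw": 0, "dx": 17, "dy": 0, "dz": 93, "rx": 0, "ry": 0, "rz": 0},
    {"jaw": 0, "dx": 21, "dy": 0, "dz": 93, "rx": 0, "ry": 0, "rz": 0},
    {"jaw": 0, "dx": 25, "dy": 0, "dz": 93, "rx": 0, "ry": 0, "rz": 0},
    {"jaw": 0, "dx": 30, "dy": 0, "dz": 93, "rx": 0, "ry": 0, "rz": 0},
    {"jaw": 0, "dx": 35, "dy": 0, "dz": 93, "rx": 0, "ry": 0, "rz": 0},
    {"jaw": 0, "dx": 40, "dy": 0, "dz": 93, "rx": 0, "ry": 0, "rz": 0},
    {"jaw": 0, "dx": 45, "dy": 0, "dz": 93, "rx": 0, "ry": 0, "rz": 0},
  ],
)

```text
time: 9.9
eef_pos: [410.8, -325.1, 96.3]
ee_rot: [180.0, -0.0, -3.6]
ft_force: [-1.9, 0.0, 0.3]
grip_width: 0.0
finger_force: 0.6
```

```bash
cat > lev.py <<'E'
from meas import *
from go import rel
for n,bx in(('top',(400,200,450,260)),('scene',(170,150,225,215))):
    c=cap(n)
    for b in blob(c,*B,bx):
        for th in [None]:
            # ray meets the lever's plane y=-319.5
            o,d=ray(c,b[0]); 
            if n=='scene': print(n,b[0],b[1],'z100:',onz(c,b[0],100).round(1),'z92',onz(c,b[0],92).round(1))
            else: print(n,b[0],b[1],'z100:',onz(c,b[0],100).round(1),'z92',onz(c,b[0],92).round(1))
s=robot.state();print(s['time'],s['eef_pos'],s['ft_force'])
E
python3 lev.py
```

```text
scene (np.float64(190.6), np.float64(172.7)) 68 z100: [ 436.8 -319.1  100. ] z92 [ 428.4 -322.7   92. ]
10.0 [ 411.32646572 -325.30857834   96.28471075] [-0.26608628  0.0524061   0.32641844]
```

move_arm(
  steps=[
    {"jaw": 0, "dx": 5, "dy": 0, "dz": 0, "rx": 0, "ry": 0, "rz": 0},
    {"jaw": 0, "dx": 10, "dy": 0, "dz": 0, "rx": 0, "ry": 0, "rz": 0},
    {"jaw": 0, "dx": 15, "dy": 0, "dz": 0, "rx": 0, "ry": 0, "rz": 0},
    {"jaw": 0, "dx": 20, "dy": 0, "dz": 0, "rx": 0, "ry": 0, "rz": 0},
    {"jaw": 0, "dx": 25, "dy": 0, "dz": 0, "rx": 0, "ry": 0, "rz": 0},
    {"jaw": 0, "dx": 30, "dy": 0, "dz": 0, "rx": 0, "ry": 0, "rz": 0},
    {"jaw": 0, "dx": 34, "dy": 0, "dz": 0, "rx": 0, "ry": 0, "rz": 0},
    {"jaw": 0, "dx": 38, "dy": 0, "dz": 0, "rx": 0, "ry": 0, "rz": 0},
    {"jaw": 0, "dx": 42, "dy": 0, "dz": 0, "rx": 0, "ry": 0, "rz": 0},
    {"jaw": 0, "dx": 45, "dy": 0, "dz": 0, "rx": 0, "ry": 0, "rz": 0},
    {"jaw": 0, "dx": 47, "dy": 0, "dz": 0, "rx": 0, "ry": 0, "rz": 0},
    {"jaw": 0, "dx": 47, "dy": 0, "dz": 0, "rx": 0, "ry": 0, "rz": 0},
  ],
)

```text
time: 11.2
eef_pos: [457.6, -328.0, 96.3]
ee_rot: [180.0, -0.0, -3.6]
ft_force: [0.5, -0.7, -0.1]
grip_width: 0.004
finger_force: 0.1
```

```bash
python3 lev.py
```

```text
scene (np.float64(186.1), np.float64(187.1)) 72 z100: [ 486.2 -319.1  100. ] z92 [ 478.4 -322.8   92. ]
11.3 [ 457.4731515  -328.08322527   96.39511187] [ 0.15289975  0.46346882 -0.47539317]
```

move_arm(
  steps=[
    {"jaw": 0, "dx": 1.5, "dy": 0, "dz": 0, "rx": 0, "ry": 0, "rz": 0},
    {"jaw": 0, "dx": 3, "dy": 0, "dz": 0, "rx": 0, "ry": 0, "rz": 0},
    {"jaw": 0, "dx": 4, "dy": 0, "dz": 0, "rx": 0, "ry": 0, "rz": 0},
    {"jaw": 0, "dx": 5, "dy": 0, "dz": 0, "rx": 0, "ry": 0, "rz": 0},
    {"jaw": 0, "dx": 5, "dy": 0, "dz": 0, "rx": 0, "ry": 0, "rz": 0},
  ],
)

```text
time: 11.8
eef_pos: [462.3, -328.2, 96.3]
ee_rot: [-180.0, -0.0, -3.6]
ft_force: [-1.9, -1.5, -0.1]
grip_width: -0.003
finger_force: 0.3
```

```bash
python3 lev.py
```

```text
scene (np.float64(185.8), np.float64(189.1)) 73 z100: [ 492.8 -318.3  100. ] z92 [ 485.1 -322.    92. ]
11.9 [ 462.32505719 -328.24976674   96.31191832] [-0.71049804 -0.56634356 -0.06504285]
```

move_arm(
  steps=[
    {"jaw": 0, "dx": 0.7, "dy": 0, "dz": 0, "rx": 0, "ry": 0, "rz": 0},
    {"jaw": 0, "dx": 1.5, "dy": 0, "dz": 0, "rx": 0, "ry": 0, "rz": 0},
    {"jaw": 0, "dx": 1.5, "dy": 0, "dz": 0, "rx": 0, "ry": 0, "rz": 0},
    {"jaw": 0, "dx": -10, "dy": 0, "dz": 0, "rx": 0, "ry": 0, "rz": 0},
    {"jaw": 0, "dx": -40, "dy": 0, "dz": 0, "rx": 0, "ry": 0, "rz": 0},
    {"jaw": 0, "dx": -70, "dy": 0, "dz": -30, "rx": 0, "ry": 0, "rz": 0},
    {"jaw": 0, "dx": -80, "dy": 20, "dz": -70, "rx": 0, "ry": 0, "rz": 0},
    {"jaw": 0, "dx": -90, "dy": 50, "dz": -100, "rx": 0, "ry": 0, "rz": 0},
    {"jaw": 0, "dx": -100, "dy": 90, "dz": -120, "rx": 0, "ry": 0, "rz": 0},
    {"jaw": 0, "dx": -110, "dy": 130, "dz": -130, "rx": 0, "ry": 0, "rz": 0},
    {"jaw": 0, "dx": -110, "dy": 130, "dz": -130, "rx": 0, "ry": 0, "rz": 0},
    {"jaw": 0, "dx": -110, "dy": 130, "dz": -130, "rx": 0, "ry": 0, "rz": 0},
  ],
)

```text
time: 13.1
eef_pos: [343.3, -451.4, 226.3]
ee_rot: [-180.0, -0.0, -3.7]
ft_force: [0.7, 1.0, -0.7]
grip_width: -0.005
finger_force: 0.0
```

```bash
python3 lev.py; python3 ang.py; python3 -c "
from h import *
cv2.imwrite('pics/c6.png',cap('top')['image'][60:320,30:600])"
```

```text
top (np.float64(424.8), np.float64(221.6)) 58 z100: [ 485.6 -320.4  100. ] z92 [ 486.7 -322.6   92. ]
scene (np.float64(185.7), np.float64(189.6)) 75 z100: [ 494.4 -318.2  100. ] z92 [ 486.7 -321.9   92. ]
13.2 [ 343.8493212  -449.29834094  225.51507032] [ 0.23246685  0.14618307 -0.77035872]
scene lamp 0.709
[357. 278.] 63 r 117.9 ang 0.696
top lamp 0.687
[289.4 160.6] 33 r 106.6 ang 0.695
[294.6 181.8] 58 r 52.8 ang 1.275
```

View pics/c6.png

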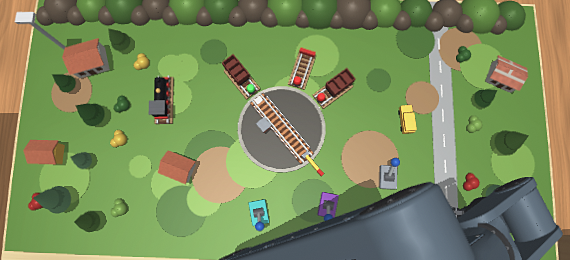

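The picture shows the bridge in line with the green lamp (250,88) and the lever's knob over at (396,161). The other things are where they were, and the arm is clear.

```bash
python3 -c "
from plant import robot
print(robot.hand_in())"
```

```text
the job is handed in; nothing more can be done
None
```

I handed the job in: the bridge is lined up with the green-lamp track (within about 3 mm by both cameras) and the lever is almost fully over (about 0.97 of 1.0 rad). The locomotive, house and van look undisturbed and the arm is clear; the hand-in call gave no verdict.

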